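# Shut the loaded block heater and hold the contact probe on its measuring spot

## Robot

A 6-joint arm with a two-finger parallel gripper is mounted at the origin on the work surface. World frame = base frame: x ahead of the robot, y to its left, z up, the work surface at z = 0. Lengths are in m, angles in rad, forces in N, time in s.
With the tool pointing down it reaches from about 0.375 to 0.9 m from the base axis. Payload 3.1 kg.
Tool frame: the origin (TCP) lies where the fingers leave the gripper's body, on its centre line; the fingertips stand manip.tip_reach ahead of it and the grasp point (between the pads) lies 54 mm ahead of it (manip.tip_reach is the distance from the TCP to the fingertips, in m); z points along the fingers, y is the direction in which the jaws open and shut (so a half turn about z gives the same grasp; the last joint's range is limited). The gripper opens to 85 mm and grips with 20 to 120 N. Pads are 22 mm wide; open, the fingers measure 114 mm over their backs; the gripper's body (76 mm by 85 mm) begins 54 mm behind the grasp point. The pads swing forward as they close: fully open they stand 13 mm farther back than shut.
Start: joints at [0.963, 0.527, 1.433, -0, 1.181, -0.178], TCP at [0.26, 0.568, 0.304] pointing down, gripper open.
Joint ranges: [-3.08, 3.08], [-0.75, 2.2], [0.22, 2.44], [-1.43, 4.57], [0, 2.65], [-2.85, 2.85]. Speed limits (rad/s): [2.79, 2.79, 3.14, 3.14, 3.14, 3.14].

## Interface

Orientations are given as a unit quaternion [x, y, z, w].
In Python, from station import manip, cams, order gives the robot as it stands. The module is installed in compiled form; this text tells all that it offers.
- The arm moves only by the tool drive_tool, never from a script. Its arguments are lists of equal length, an entry for each row: "linear": the shift along the tool's x, y, z in mm, a list of three; "rot": the turn, a rotation vector about the tool's x, y, z in degrees, a list of three; "hand": the finger opening in mm, from 0 to 85.4. A call has 1 to 20 rows; each row shifts and turns the pose as measured when the row begins, along the tool's axes as they then stand; what a row does not reach is not made up. A row lasts 1/12 s, in which the tool goes at most 41.7 mm and 7.16 degrees, less where a joint would pass 70% of its speed; a pose out of reach is approached as far as the arm can. A call with a gripper value outside its range is refused whole. The fingers move at their own pace and stop on an object; "force" is the grip in N (left out, the last holds). Time passes only in rows, so rows that do not move let the fingers close. It gives the time, the measured TCP pose, the force and the opening at its end, in the units of the state.
- manip.sense(): the state, without advancing time (a new reading comes with each control period).
- cams.snapshot(name): name is "scene" or "top" or "wrist"; returns the picture (480x640x3 uint8, red, green, blue); there is no depth.
- cams.camera_model(name): a dict with "vfov" (degrees; the focal length in pixels is half the picture's height over the tangent of half this angle, whatever the lens; pixels are square), "cx", "cy" (the principal point, pixels), "rvec" (rotation vector, rad) and "tvec" (3), from world to camera coordinates, as OpenCV has them. Camera axes: x right, y down, z forward; pixel columns grow to the right and rows downward; lengths in m; the calibration is good to about 2 mm. A picture is of the moment at which its call begins: read the wrist's pose just before it. camera_model takes no time and is no camera call; for the wrist camera it gives the pose at the moment of the call.
- order.sign_off(): hands the job in, once; it reports no verdict.
Trained networks look in the newest picture that a camera, given by its name, has taken for a name from the list of things; names that differ only in an ending like _2 or _b are one class to them, and where a whole thing is asked for, a point or a joint stands for the part that bears it (a point fixed in the world has none). Each returns a list of dicts, best first, with "score" (0 to 1); they miss things now and then, are a little off and sometimes report something else, mostly with a low value. They report only what shows in the picture. A call takes as long as a camera call.
- cams.regions_of(label, camera): "pixels" (480x640 bool, what is visible of it) and "rect" ([left, top, right, bottom] in pixels, round what is visible of it).
- cams.spot_point(label, camera): "at" ([column, row] in pixels: a listed point, or the origin of a listed thing).
The state is a dict: "t": time; "q": joint angles; "qd": joint speeds; "tau": joint torques, N m; "tcp_pos": TCP position; "tool_rot": TCP orientation; "force": force on the tool from outside, world axes, zero at the start; "ft_torque": the same for the moment, N m; "finger_gap": opening from 0.0 (shut) to 1.0 (fully open).
Only numpy, scipy, OpenCV 4.12 (cv2) and the standard library are available. Lean on these libraries where they do the work, as an engineer would, in place of code of your own. Each camera call takes 0.05 s, during which the arm holds its last target. There are 200 camera calls.

## Task

First shut the lid of the loaded block heater completely; only then take the contact probe out of its stand. Set its spring tip gently on the ringed spot of the lid's sloping measuring wedge, inside the ring, with the probe square to the sloping face, and press until the tip is about half way in. Finish while holding it like that, still gripped and pressed on, and leave everything else on the bench as it is.

Things in the scene. Friction and masses are not known exactly. Their poses are not given: they have to be found in the camera images.
- heater: block heater: white open-topped tub 180 (x) x 220 (y) x 85 mm high, fixed on the bench, loaded with tubes. Origin at the centre of its underside; x points away from its front panel (to the hinge side), y to the left, z up. It stands turned up to 0.3 rad either way about z.
- lid (a joint): hinge of the heater's grey lid, rad: 0 shut, positive open (1.57 upright). The lid is a slab 180 (hinge to free edge) x 220 x 15 mm, hinged on the tub's far (+x) top edge, free edge at the front (robot) side. The hinge is stiff: the lid stays at any angle. Pushing the outer face down near the free edge with 2 to 5 N shuts it; there is no catch.
- lid_hinge (a point): middle of the hinge axis, on the far top edge of the tub (90 mm behind the heater's origin, 85.5 mm up), level with the lid's underside. The axis runs along the heater's y.
- lid_edge (a point): a point to push on: on the lid's outer (upper when shut) face, 160 mm from the hinge (20 mm from the free edge) and 75 mm to the right (heater's -y) of its middle. Its axes turn with the lid: z is out of the outer face, x along the lid towards the hinge.
- wedge: aluminium measuring wedge on the lid, face 56 (up the slope) x 60 mm. Origin: the spot amid the face, a black ring (inside 22, outside 28 mm) with a centre dot. z is the face's outward normal, y the heater's y, x up the slope. Lid shut: the face slopes 25 degrees, looking up and to the heater's front; the spot is 25 mm in front of the heater's origin, 114 mm above the bench, the wedge's top edge 126 mm.
- probe: contact probe, 158 mm long, 122 g, loose, upright in its stand. Round white handle 28 mm across, z = 8 to 88 mm, on a round black flange 40 mm across, z = 0 to 8; below, a steel sleeve 14 mm across to z = -45 and the spring tip, its end at z = -70 when free. Origin on the axis under the flange (on the stand's top, 100 mm above the bench); z along the axis to the handle's top.
- plunger (a joint): how far the probe's spring tip is pushed in, m: 0 free, 0.012 fully in. It begins to move at 0.5 N and takes 0.35 N more for each mm (2.6 N half way, 4.7 N fully in).
- probe_tip (a point): end of the probe's spring tip (rounded, 8 mm in diameter), on the axis; moves with the tip.
- stand_probe: grey stand, fixed, holding the probe: foot 70 x 70 x 10 mm, upright 50 x 50 mm up to 100 mm, a through hole 19 mm in diameter in its 20 mm thick top. Origin at the centre of its underside, z up.
- stand_marker: a like grey stand, fixed, holding a marker pen; it may stand on either side of the probe's stand.
- marker: bystander: marker pen standing in the other stand, white, thinner (18 mm) and shorter than the probe's handle, top 154 mm above the bench. Origin on its axis at the stand's top.
- bottle: bystander: amber bottle 66 mm in diameter, 150 mm high. Origin under its centre.
- tub: bystander: white jar 100 mm in diameter, 75 mm high. Origin under its centre.
- tube_rack: bystander: black rack 90 x 160 x 45 mm with tubes up to 63 mm high. Origin under its centre.
- tip_box: bystander: box 80 x 120 x 66 mm. Origin under its centre.
- pipette: bystander: pipette lying on the bench, about 250 mm long, 26 mm high. Origin on its underside near the middle.

How it is judged:
On the way, in this order (a step that is already met when the one before it is completed fails the run):
1. the lid is shut (value of joint lid below 0.04 rad and z of probe in the frame of stand_probe below 0.11 m), for 0.2 s.
2. the gripped probe is lifted clear of its stand (value of joint lid below 0.04 rad and contact force between the fingers and probe above 1 N and z of probe in the frame of stand_probe above 0.14 m), for 0.1 s.
At the end, for the whole second after the job is handed in: Lid shut (under 0.04 rad); the probe still gripped and at rest, clear of its stand, handle up, its axis within 0.17 rad (10 degrees) of the wedge face's normal, its tip within 9 mm of the centre of the ringed spot, touching the wedge with 0.6 to 6 N and pushed in 2.5 to 9.5 mm of its 12 mm (value of joint lid below 0.04 rad and contact force between the fingers and probe above 1 N and distance between probe_tip and wedge below 0.009 m and angle between the z axis of probe and the z axis of wedge, either way round below 0.17 rad and angle between probe's own z axis and vertical below 1 rad and contact force between probe and wedge between 0.6 and 6 N and value of joint plunger between 0.0025 and 0.0095 m and contact force between probe and stand_probe below 0.1 N and linear speed of probe below 0.02 m/s); the arm keeps its last pose, push and grip.
It fails at once if a bystander was moved by more than 25 mm (distance of any of bottle, tub, tube_rack, tip_box, pipette, marker from where it was at the start of the episode above 0.025 m).
It fails at once if the probe was rammed against the wedge (over 20 N) (contact force between probe and wedge above 20 N).
It also fails if it takes over 54 s, if anything falls off the work surface, if the arm or the gripper's body presses on something with over 40 N, if the wrist force passes 120 N, or if a joint passes its speed limit or range.

## Working session

There is one attempt and no reset: what is moved stays moved. The work goes in short steps, Python scripts to look and compute and a tool call to move; the robot and the scene stay as the last step left them, time stands still between calls to the robot, and variables do not carry over. Pictures are saved under pics/ and viewed, about 8 in all and at most 12, crops included, and the job is handed in when it is done.

Besides the shell and the picture viewer there is one more tool, called after "Emit:" in YAML: its name, and indented under it one key for each argument. drive_tool: Moves the arm, as the interface text tells. Its arguments: {"type":"object","properties":{"linear":{"type":"array","items":{"type":"array","items":{"type":"number"}}},"rot":{"type":"array","items":{"type":"array","items":{"type":"number"}}},"hand":{"type":"array","items":{"type":"number"}},"force":{"type":"number"}},"required":["linear","rot","hand"]}

```bash
mkdir -p pics
cat > h.py <<'E'
import numpy as np, cv2
from scipy.spatial.transform import Rotation as R
from station import manip, cams, order
def K(n):
    m=cams.camera_model(n); f=240/np.tan(np.radians(m['vfov'])/2)
    return m,np.array([[f,0,m['cx']],[0,f,m['cy']],[0,0,1.]])
def ray(n,p):
    m,k=K(n); r=cv2.Rodrigues(np.array(m['rvec'],float))[0]
    d=r.T@np.linalg.inv(k)@np.array([p[0],p[1],1.]); c=-r.T@np.array(m['tvec'],float)
    return c,d/np.linalg.norm(d)
def atz(n,p,z):
    c,d=ray(n,p); return c+d*(z-c[2])/d[2]
def proj(n,P):
    m,k=K(n); return cv2.projectPoints(np.array(P,float).reshape(-1,1,3),np.array(m['rvec'],float),np.array(m['tvec'],float),k,None)[0].reshape(-1,2)
def tri(obs):
    A=np.zeros((3,3));b=np.zeros(3)
    for n,p in obs:
        c,d=ray(n,p);M=np.eye(3)-np.outer(d,d);A+=M;b+=M@c
    return np.linalg.solve(A,b)
def save(n,img): cv2.imwrite('pics/'+n+'.png',img[:,:,::-1])
E
python3 - <<'E'
from h import *
for n in ('scene','top'):
    save(n+'0',cams.snapshot(n))
    m,k=K(n);print(n,m)
    for l in ('heater','lid_hinge','lid_edge','wedge','probe','stand_probe','stand_marker','marker','probe_tip','bottle','tub','tip_box','tube_rack','pipette'):
        print(l,[(np.round(s['at']),round(s['score'],2)) for s in cams.spot_point(l,n)[:2]])
print(manip.sense(),manip.tip_reach)
E
```

```text
scene {'vfov': 55.91123676323734, 'cx': 311.0199188816057, 'cy': 243.57382208634897, 'rvec': array([ 2.18258212,  1.36876367, -0.42716103]), 'tvec': array([-0.21600531, -0.40862313,  1.53250989])}
heater [(array([357., 237.]), 0.78)]
lid_hinge [(array([379., 247.]), 0.61)]
lid_edge [(array([342., 198.]), 0.94)]
wedge [(array([379., 214.]), 0.79)]
probe [(array([258., 224.]), 0.6)]
stand_probe [(array([261., 247.]), 0.69)]
stand_marker [(array([189., 283.]), 0.73), (array([356., 242.]), 0.7)]
marker [(array([186., 260.]), 0.43)]
probe_tip []
bottle [(array([322., 313.]), 0.71)]
tub [(array([432., 173.]), 0.92), (array([260., 247.]), 0.21)]
tip_box [(array([466., 212.]), 0.6), (array([428., 173.]), 0.27)]
tube_rack [(array([203., 328.]), 0.81)]
pipette [(array([124., 283.]), 0.63)]
top {'vfov': 55.53749338944518, 'cx': 320.5481457496294, 'cy': 239.5941243394743, 'rvec': array([ 2.10689199, -2.17160349,  0.16093917]), 'tvec': array([-0.00633941,  0.61345825,  1.11916073])}
heater [(array([276., 254.]), 0.76)]
lid_hinge [(array([271., 206.]), 0.76), (array([154., 235.]), 0.31)]
lid_edge 
[... 462 characters left out ...]
12., 297.]), 0.91)]
{'t': 1.5, 'q': array([ 9.62469128e-01,  5.27495570e-01,  1.43271849e+00,  2.08028610e-06,
        1.18139036e+00, -1.78475108e-01]), 'qd': array([6.28918103e-04, 3.91314827e-04, 4.83634413e-04, 7.48437038e-04,
       1.89430513e-05, 1.84082703e-04]), 'tau': array([ 9.66592438e-06, -4.42316222e+01, -1.78413552e+01, -2.59319413e-04,
        8.73815588e-04, -9.12678615e-06]), 'tcp_pos': array([0.26040221, 0.56813711, 0.30390722]), 'tool_rot': array([ 2.13275562e-01,  9.76992085e-01, -5.06205308e-06, -3.14279287e-06]), 'force': array([ 0.46312686, -0.17732989,  0.30067485]), 'ft_torque': array([-0.02120009, -0.04355141, -0.02441952]), 'finger_gap': 0.9957448507168072} 0.0726
```

Run:
```python
from h import *
S={'lid_hinge':((379,247),(271,206)),'lid_edge':((342,198),(297,226)),'wedge':((379,214),(266,213)),'heater':((357,237),(276,254)),'stand':((261,247),(370,286)),'probe':((258,224),(375,288)),'bottle':((322,313),(345,194)),'marker':((186,260),(461,275)),'tub':((432,173),(146,308)),'tipbox':((466,212),(152,236)),'rack':((203,328),(451,219))}
for l,(a,b) in S.items():
    P=tri([('scene',a),('top',b)]); print(l,np.round(P,3),np.round(proj('scene',P)-a,1)[0],np.round(proj('top',P)-b,1)[0])
a=cv2.imread('pics/scene0.png');b=cv2.imread('pics/top0.png')
cv2.imwrite('pics/both.png',np.hstack([cv2.resize(a[100:400,80:500],(400,286)),cv2.resize(b[120:360,100:560],(400,209)).__class__(0) if 0 else cv2.copyMakeBorder(cv2.resize(b[120:360,100:560],(400,209)),0,77,0,0,cv2.BORDER_CONSTANT)]))
```

```text
lid_hinge [0.691 0.092 0.099] [ 1.3 -0.1] [1.1 0.5]
lid_edge [0.613 0.021 0.236] [ 1.7 -0.2] [1.6 0.7]
wedge [0.656 0.097 0.186] [ 0.1 -0. ] [0.1 0.1]
heater [0.585 0.095 0.009] [-0.4  0. ] [-0.4 -0.2]
stand [ 0.493 -0.152 -0.005] [ 0.3 -0. ] [0.3 0.1]
probe [ 0.485 -0.152  0.087] [-0.7 -0. ] [-0.8 -0.3]
bottle [ 0.745 -0.094 -0.004] [-0.5  0. ] [-0.4 -0.2]
marker [ 0.511 -0.357  0.089] [-3.  -0.2] [-2.9 -0.9]
tub [ 0.454  0.442 -0.015] [-0.2  0. ] [-0.2 -0.1]
tipbox [0.643 0.423 0.009] [-0.2  0. ] [-0.2 -0.1]
rack [ 0.663 -0.372  0.011] [-0.3 -0. ] [-0.3 -0.1]
```

View pics/scene0.png

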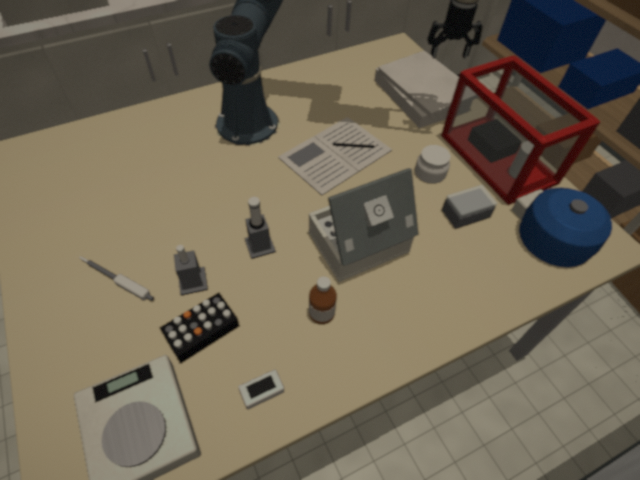

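View pics/top0.png

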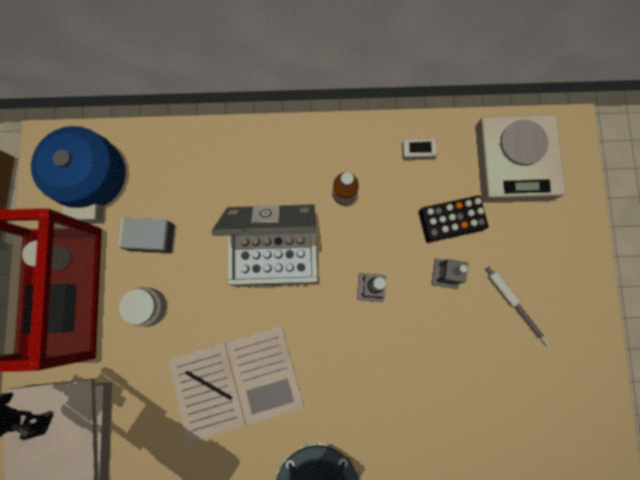

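The two pictures show the lid open at about 60–70°, the wedge ring at scene (379,211) and top (265,213). The probe is in the stand nearer the heater, at scene (255,215) and top (376,284). The marker stands to its right.

```bash
cat >> h.py <<'E'
def plan(pos,rot=None,n=None):
    """delta from the current pose in tool axes: mm, deg"""
    s=manip.sense(); r=R.from_quat(s['tool_rot']); d=r.inv().apply(np.array(pos)-s['tcp_pos'])*1e3
    rv=np.zeros(3) if rot is None else np.degrees((r.inv()*rot).as_rotvec())
    k=int(np.ceil(max(np.linalg.norm(d)/40,np.linalg.norm(rv)/7))) or 1
    print('total mm',d.round(1),'deg',rv.round(2),'rows',k,'per row',(d/k).round(1),(rv/k).round(2)); return d,rv
E
python3 - <<'E'
from h import *
a=atz('top',(230,284),.085);b=atz('top',(318,281),.085);print('front edge',a,b,np.arctan2(-(a-b)[0],(a-b)[1]),np.linalg.norm(a-b))
for z in (.22,.25):
  a=atz('top',(213,234),z);b=atz('top',(316,236),z);print('free edge',a,b,np.linalg.norm(a-b),np.arctan2(-(a-b)[0],(a-b)[1]))
for l in('heater','lid','wedge'):
  r=cams.regions_of(l,'top')
  if r: 
    m=r[0]['pixels'].astype(np.uint8);c=max(cv2.findContours(m,0,2)[0],key=cv2.contourArea);print(l,r[0]['score'],cv2.approxPolyDP(c,3,True).reshape(-1,2).tolist())
s=manip.sense();print(R.from_quat(s['tool_rot']).as_matrix().round(3))
m,k=K('wrist');print(m)
E
```

```text
front edge [0.5042552  0.19929484 0.085     ] [ 0.50508143 -0.01568636  0.085     ] 0.0038432536418469393 0.21498278199493098
free edge [0.60573109 0.20915125 0.22      ] [ 0.59438828 -0.01549255  0.22      ] 0.2249299804445315 -0.05044957049950586
free edge [0.60047281 0.20193088 0.25      ] [ 0.58947726 -0.01583563  0.25      ] 0.21804392276438364 -0.05044957049950615
heater 0.63 [[313, 205], [227, 207], [212, 230], [214, 235], [227, 238], [227, 282], [316, 284]]
lid 0.71 [[314, 205], [227, 207], [212, 228], [212, 235], [312, 232]]
wedge 0.97 [[253, 206], [252, 222], [278, 220], [278, 205]]
[[-0.909  0.417  0.   ]
 [ 0.417  0.909  0.   ]
 [-0.     0.    -1.   ]]
{'vfov': 62.138785063833815, 'cx': 321.956783260371, 'cy': 232.39396002886463, 'rvec': array([-2.43292462, -1.55899631, -0.22749818]), 'tvec': array([-0.62612206, -0.03487567,  0.3787163 ])}
```

Emit:
drive_tool:
  linear:
    - [0,0,-25]
    - [0,0,-25]
    - [0,0,-25]
    - [0,0,-25]
  rot:
    - [0,0,-6.15]
    - [0,0,-6.15]
    - [0,0,-6.15]
    - [0,0,-6.15]
  hand: [0,0,0,0]

```text
t: 1.98
tcp_pos: [0.2588, 0.5657, 0.3991]
tool_rot: [-0.009, 1.0, -0.008, -0.005]
force: [-0.2, -0.0, 1.0]
finger_gap: 0.454
```

Emit:
drive_tool:
  linear:
    - [-22,-30,0]
    - [-22,-30,0]
    - [-22,-30,0]
    - [-22,-30,0]
    - [-22,-30,0]
    - [-22,-30,0]
    - [-22,-30,0]
    - [-22,-30,0]
    - [-22,-30,0]
    - [-22,-30,0]
    - [-22,-30,0]
    - [-22,-30,0]
    - [-22,-30,0]
    - [-22,-30,0]
    - [-22,-30,0]
    - [-22,-30,0]
  rot:
    - [0,0,0]
    - [0,0,0]
    - [0,0,0]
    - [0,0,0]
    - [0,0,0]
    - [0,0,0]
    - [0,0,0]
    - [0,0,0]
    - [0,0,0]
    - [0,0,0]
    - [0,0,0]
    - [0,0,0]
    - [0,0,0]
    - [0,0,0]
    - [0,0,0]
    - [0,0,0]
  hand: [0,0,0,0,0,0,0,0,0,0,0,0,0,0,0,0]

```text
t: 3.32
tcp_pos: [0.6355, 0.0833, 0.41]
tool_rot: [-0.019, 1.0, 0.003, 0.002]
force: [0.7, 0.1, -1.0]
finger_gap: 0.0
```

Run:
```python
from h import *
D=R.from_matrix([[-1,0,0],[0,1,0],[0,0,-1]])
plan([.67,.012,.40],D);print(manip.sense()['tcp_pos'],manip.sense()['q'],manip.tip_reach)
```

```text
total mm [-31.8 -72.6   9.8] deg [0.31 0.26 2.14] rows 2 per row [-15.9 -36.3   4.9] [0.15 0.13 1.07]
[0.63547192 0.08333701 0.41004592] [-0.04568781  0.45496388  1.25745645  0.00574268  1.42495827 -1.65463647] 0.0726
```

Emit:
drive_tool:
  linear:
    - [-15,-30,0]
    - [-15,-30,0]
    - [-3,-12,10]
    - [0,0,32]
    - [0,0,32]
    - [0,0,32]
  rot:
    - [0,0,1]
    - [0,0,1]
    - [0,0,0]
    - [0,0,0]
    - [0,0,0]
    - [0,0,0]
  hand: [0,0,0,0,0,0]

```text
t: 3.82
tcp_pos: [0.6825, -0.0025, 0.3088]
tool_rot: [0.005, 1.0, -0.0, 0.015]
force: [-0.4, -1.1, 0.2]
finger_gap: 0.001
```

Run:
```python
from h import *
s=manip.sense();print(s['tcp_pos'],s['force'])
a=cams.snapshot('scene');b=cams.snapshot('top')
A=cv2.resize(a[130:290,290:450],(400,400),interpolation=2);B=cv2.resize(b[150:310,200:360],(400,400),interpolation=2)
save('c1',np.hstack([A,B]))
print(proj('scene',s['tcp_pos']-[0,0,.0726]),proj('top',s['tcp_pos']-[0,0,.0726]))
```

```text
[ 0.68247219 -0.0025225   0.30879067] [-0.43758905 -1.12975556  0.17593678]
[[349.29934813 222.99531087]] [[308.77036639 194.99420885]]
```

View pics/c1.png

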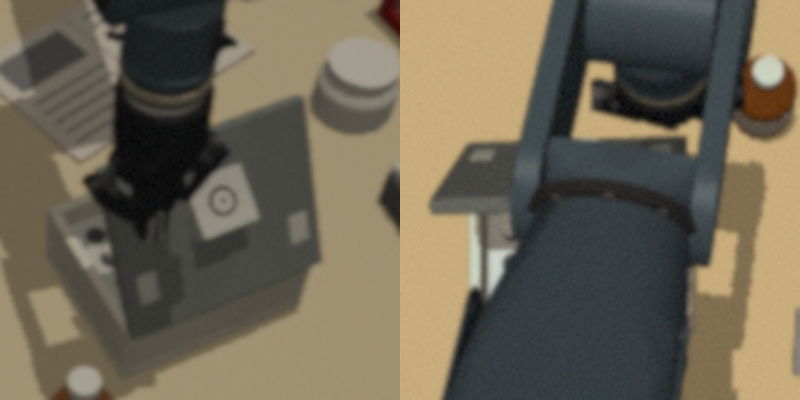

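The fingers are behind the lid, right of the wedge (crop 150,220), and clear of the bottle. I'll sweep along the arc.

Emit:
drive_tool:
  linear:
    - [25,5,0]
    - [25,5,0]
    - [18,0,11]
    - [18,0,12]
    - [15,0,15]
    - [14,0,15]
    - [11,0,18]
    - [10,0,19]
  rot:
    - [0,-0.8,0]
    - [0,-0.8,0]
    - [0,0,0]
    - [0,0,0]
    - [0,0,0]
    - [0,0,0]
    - [0,0,0]
    - [0,0,0]
  hand: [0,0,0,0,0,0,0,0]

```text
t: 4.58
tcp_pos: [0.5591, 0.011, 0.2257]
tool_rot: [0.002, 0.999, -0.003, 0.046]
force: [-0.4, -0.3, 2.8]
finger_gap: -0.001
```

Emit:
drive_tool:
  linear:
    - [5,0,12]
    - [5,0,12]
    - [3,0,10]
    - [2,0,8]
    - [0,0,6]
  rot:
    - [0,1,0]
    - [0,1,0]
    - [0,1,0]
    - [0,1,0]
    - [0,1,0]
  hand: [0,0,0,0,0]

```text
t: 5.0
tcp_pos: [0.5497, 0.0115, 0.1793]
tool_rot: [0.001, 1.0, -0.004, 0.005]
force: [-1.1, -0.2, 2.9]
finger_gap: -0.003
```

Emit:
drive_tool:
  linear:
    - [0,0,4]
    - [0,0,4]
    - [0,0,3]
    - [0,0,2]
  rot:
    - [0,0,0]
    - [0,0,0]
    - [0,0,0]
    - [0,0,0]
  hand: [0,0,0,0]

```text
t: 5.33
tcp_pos: [0.55, 0.0115, 0.1731]
tool_rot: [-0.0, 1.0, -0.004, 0.002]
force: [-3.3, 0.3, 9.0]
finger_gap: 0.002
```

Emit:
drive_tool:
  linear:
    - [0,0,3]
    - [0,0,2]
    - [0,0,0]
    - [0,0,-20]
    - [0,0,-40]
    - [10,0,-40]
    - [30,-10,-40]
  rot:
    - [0,0,0]
    - [0,0,0]
    - [0,0,0]
    - [0,0,0]
    - [0,0,0]
    - [0,0,0]
    - [0,0,0]
  hand: [0,0,0,40,85,85,85]

```text
t: 5.92
tcp_pos: [0.5155, 0.005, 0.3032]
tool_rot: [-0.001, 1.0, -0.003, -0.004]
force: [0.5, -0.5, 1.8]
finger_gap: 0.566
```

Run:
```python
from h import *
s=manip.sense();print(s['tcp_pos'],s['force'])
w=cams.snapshot('wrist');a=cams.snapshot('scene');cams.snapshot('top')
save('w1',np.hstack([cv2.resize(w,(480,360)),cv2.resize(a[150:290,290:415],(320,360))]))
for n in('scene','top','wrist'):
  for l in('lid_edge','lid_hinge','wedge','heater','probe','stand_probe'):print(n,l,[(np.round(q['at'],1),round(q['score'],2)) for q in cams.spot_point(l,n)[:2]])
print(K('wrist')[0])
```

```text
[0.51553219 0.00503224 0.30324975] [ 0.49436753 -0.46589135  1.81033221]
scene lid_edge [(array([323.7, 209.4]), 0.65)]
scene lid_hinge [(array([377.4, 247.3]), 0.89), (array([123.6, 283.8]), 0.61)]
scene wedge [(array([357.5, 214.2]), 0.6)]
scene heater [(array([357.2, 238.5]), 0.58)]
scene probe [(array([258.6, 221.5]), 0.84)]
scene stand_probe [(array([263.3, 246.3]), 0.71)]
top lid_edge []
top lid_hinge [(array([269.2, 210.7]), 0.55)]
top wedge []
top heater [(array([376.3, 288.5]), 0.6)]
top probe [(array([507.3, 298.2]), 0.34)]
top stand_probe [(array([368.9, 284.6]), 0.71)]
wrist lid_edge [(array([341.8, 236.6]), 0.87)]
wrist lid_hinge []
wrist wedge [(array([452.6, 302.5]), 0.9)]
wrist heater [(array([415.1, 276.7]), 0.85)]
wrist probe [(array([ 92.2, 186. ]), 0.73)]
wrist stand_probe [(array([154.2, 170.9]), 0.95)]
{'vfov': 62.138785063833815, 'cx': 321.956783260371, 'cy': 232.39396002886463, 'rvec': array([-2.07031122, -2.07076387, -0.28297559]), 'tvec': array([-0.00468794, -0.52574153,  0.23715041])}
```

View pics/w1.png

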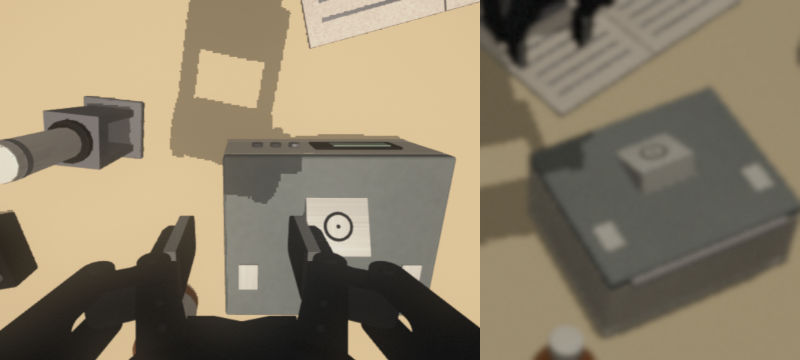

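The lid is shut, with its slab flush on the tub. The ring is at wrist (451,301) and the probe's flange at about wrist (93,189).

Run:
```python
from h import *
w=cv2.imread('pics/w1.png')
print('cam',ray('wrist',(320,240))[0].round(3),ray('wrist',(322,232))[1].round(3))
a=atz('wrist',(299,207),.1005);b=atz('wrist',(607,208),.1005);print('lid front',a.round(4),b.round(4),np.linalg.norm(a-b))
print('yaw',np.arctan2(-(b-a)[0],(b-a)[1]), 'mid',(a+b)/2)
print('spot w',atz('wrist',(451.5,301.5),.114),'scene',atz('scene',(357.5,214.2),.114))
print('stand base',atz('wrist',(154.2,170.9),0))
print('flange',atz('wrist',(92.2,186),.1), 'top',atz('wrist',(8,213),.188))
D=R.from_matrix([[-1,0,0],[0,1,0],[0,0,-1]])
plan([.49,-.152,.32],D)
```

```text
cam [0.441 0.007 0.372] [ 0.273 -0.005 -0.962]
lid front [ 0.4996 -0.011   0.1005] [0.5002 0.2027 0.1005] 0.2136901968240405
yaw -0.0026592668750895147 mid [0.49993088 0.09583298 0.1005    ]
spot w [0.56486598 0.09658695 0.114     ] scene [0.58615212 0.08548791 0.114     ]
stand base [ 0.48717112 -0.15198468  0.        ]
flange [ 0.48506489 -0.15341584  0.1       ] top [ 0.4836695  -0.14391193  0.188     ]
total mm [  23.5 -156.8  -16.9] deg [-0.36 -0.7   0.03] rows 4 per row [  5.9 -39.2  -4.2] [-0.09 -0.17  0.01]
```

Emit:
drive_tool:
  linear:
    - [6,-35,-4]
    - [6,-35,-4]
    - [6,-35,0]
    - [6,-35,0]
    - [4,-17,0]
  rot:
    - [0,0,0]
    - [0,0,0]
    - [0,0,0]
    - [0,-0.5,0]
    - [0,0,0]
  hand: [85,85,85,85,85]

```text
t: 7.38
tcp_pos: [0.4862, -0.1531, 0.312]
tool_rot: [-0.006, 1.0, -0.003, -0.0]
force: [1.1, -0.0, 0.1]
finger_gap: 0.996
```

Run:
```python
from h import *
s=manip.sense();print(s['tcp_pos'],s['tool_rot'],s['finger_gap'])
w=cams.snapshot('wrist');save('w2',w)
for l in('probe','stand_probe','wedge'):
  for q in cams.spot_point(l,'wrist')[:2]:print(l,np.round(q['at'],1),round(q['score'],2),[atz('wrist',q['at'],z).round(4) for z in(0,.1,.114)])
```

```text
[ 0.48622192 -0.15313566  0.31195351] [-6.42343144e-03  9.99974312e-01 -3.18004867e-03 -5.31523642e-05] 0.9963368892196389
probe [324.7 221. ] 0.57 [array([ 0.5145, -0.15  ,  0.    ]), array([ 0.4878, -0.1504,  0.1   ]), array([ 0.4841, -0.1505,  0.114 ])]
stand_probe [323. 198.] 0.83 [array([ 0.491 , -0.1496,  0.    ]), array([ 0.4705, -0.1497,  0.1   ]), array([ 0.4676, -0.1498,  0.114 ])]
```

View pics/w2.png

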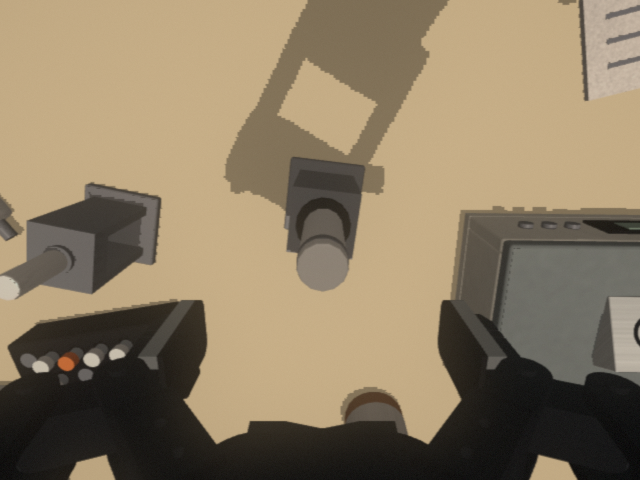

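The handle's top disc is centred at (322,264), between the open jaws; the marker is well to the left.

Run:
```python
from h import *
print(atz('wrist',(322.5,263.5),.188),proj('wrist',manip.sense()['tcp_pos']-[0,0,.124]))
D=R.from_matrix([[-1,0,0],[0,1,0],[0,0,-1]])
p=atz('wrist',(322.5,263.5),.188);plan([(p[0]+.488)/2,(p[1]-.1504)/2,.210],D)
```

```text
[ 0.4868214  -0.14849965  0.188     ] [[319.94147086 261.81953934]]
total mm [ -1.5   0.7 101.5] deg [-0.19 -0.11  0.74] rows 3 per row [-0.5  0.2 33.8] [-0.06 -0.04  0.25]
```

Emit:
drive_tool:
  linear:
    - [-1,1,34]
    - [-0.5,0,34]
    - [0,0,25]
    - [0,0,8]
    - [0,0,0]
    - [0,0,0]
    - [0,0,0]
    - [0,0,0]
    - [0,0,0]
    - [0,0,0]
  rot:
    - [0,0,0.7]
    - [0,0,0]
    - [0,0,0]
    - [0,0,0]
    - [0,0,0]
    - [0,0,0]
    - [0,0,0]
    - [0,0,0]
    - [0,0,0]
    - [0,0,0]
  hand: [85,85,85,85,0,0,0,0,0,0]
  force: 60

```text
t: 8.42
tcp_pos: [0.4945, -0.1467, 0.2152]
tool_rot: [-0.009, 1.0, -0.01, 0.007]
force: [-3.0, -5.2, -2.9]
finger_gap: 0.317
```

Run:
```python
from h import *
w=cams.snapshot('wrist');s=manip.sense();print(s['tcp_pos'],s['tool_rot'],s['force'],s['finger_gap'])
save('w3',w[160:460,130:530])
t=R.from_quat(s['tool_rot'])
print([ (proj('wrist',s['tcp_pos']+t.apply([0,0,d]))[0]-[130,160]).round(1) for d in(.027,.054,.0726)])
```

```text
[ 0.49448288 -0.1467411   0.21538669] [-0.00860324  0.99988166 -0.01027201  0.00755902] [-2.14137855 -8.27431366  0.64742338] 0.3123291989435541
[array([187. , 222.8]), array([187.8, 172.7]), array([188.3, 147.8])]
```

View pics/w3.png

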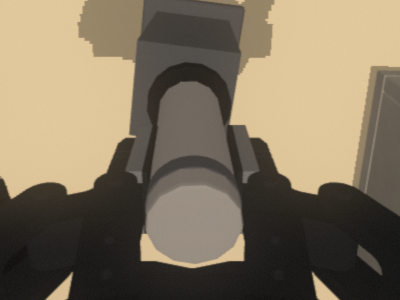

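The grip is centred: handle top at crop (195,222), tool axis projected at (187,223). Lifting straight up.

Emit:
drive_tool:
  linear:
    - [0,-1,-8]
    - [0,-0.5,-15]
    - [0,0,-25]
    - [0,0,-30]
    - [0,0,-30]
    - [0,0,-25]
    - [0,0,0]
    - [0,0,0]
  rot:
    - [0,0,0]
    - [0,0,0]
    - [0,0,0]
    - [0,0,0]
    - [0,0,0]
    - [0,0,0]
    - [0,0,0]
    - [0,0,0]
  hand: [0,0,0,0,0,0,0,0]

```text
t: 9.13
tcp_pos: [0.4917, -0.1456, 0.3616]
tool_rot: [-0.007, 1.0, -0.011, 0.011]
force: [-0.4, 0.3, -1.6]
finger_gap: 0.313
```

Run:
```python
from h import *
m=K('wrist')[0]
w=cams.snapshot('wrist');s=manip.sense();print(s['tcp_pos'],s['tool_rot'],s['force'],s['finger_gap'])
n=np.array([-np.sin(np.radians(25)),0,np.cos(np.radians(25))])
spot=np.array([.565,.0966,.114]);D=R.from_matrix(np.column_stack([[-n[2],0,n[0]],[0,1,0],-n]))
print(D.as_matrix().round(3)); plan(spot+n*.230,D)
```

```text
[ 0.49208595 -0.14570724  0.36168221] [-0.00693621  0.99984396 -0.01104224  0.01191717] [-0.28993523  0.17771523 -0.35824226] 0.3138281758915899
[[-0.906  0.     0.423]
 [ 0.     1.     0.   ]
 [-0.423  0.    -0.906]]
total mm [ 21.8 243.4  33.3] deg [ -1.07 -23.63   1.06] rows 7 per row [ 3.1 34.8  4.8] [-0.15 -3.38  0.15]
```

Emit:
drive_tool:
  linear:
    - [3,34,0]
    - [3,34,0]
    - [3,34,0]
    - [3,34,0]
    - [3,34,0]
    - [3,34,0]
    - [3,34,0]
    - [0,0,0]
    - [0,0,0]
  rot:
    - [-0.2,-3.4,0.2]
    - [-0.2,-3.4,0.2]
    - [-0.2,-3.4,0.2]
    - [-0.2,-3.4,0.2]
    - [-0.2,-3.4,0.2]
    - [-0.1,-3.4,0]
    - [0,-3.4,0]
    - [0,0,0]
    - [0,0,0]
  hand: [0,0,0,0,0,0,0,0,0]

```text
t: 9.93
tcp_pos: [0.4632, 0.1009, 0.3435]
tool_rot: [0.003, 0.976, 0.002, 0.217]
force: [-0.5, -1.1, -1.0]
finger_gap: 0.315
```

```bash
cat > w.py <<'E'
from h import *
n=np.array([-np.sin(np.radians(25)),0,np.cos(np.radians(25))])
D=R.from_matrix(np.column_stack([[-n[2],0,n[0]],[0,1,0],-n]))
E
python3 - <<'E'
from w import *
spot=np.array([.565,.0966,.114]);plan(spot+n*.225,D)
w=cams.snapshot('wrist');s=manip.sense();print(s['tcp_pos'],s['force'],s['finger_gap'])
save('w4',w)
t=R.from_quat(s['tool_rot']);print('tip px',proj('wrist',s['tcp_pos']+t.apply([0,0,.185])))
for n_ in('wrist','scene'):
  if n_=='scene':cams.snapshot('scene')
  for l in('wedge','probe_tip','probe'):
    for q in cams.spot_point(l,n_)[:1]:print(n_,l,np.round(q['at'],1),round(q['score'],2),atz(n_,q['at'],.114))
E
```

```text
total mm [ 4.7 -4.4 26. ] deg [ 0.19  0.02 -0.42] rows 1 per row [ 4.7 -4.4 26. ] [ 0.19  0.02 -0.42]
[0.46261462 0.10051079 0.34308137] [-0.33893026  0.44658188 -0.9295925 ] 0.31431245919086315
tip px [[319.93104633 229.14094368]]
wrist wedge [316.6 203. ] 0.84 [0.56729377 0.09696767 0.114     ]
wrist probe_tip [319.  218.4] 0.45 [0.58606043 0.09770581 0.114     ]
wrist probe [317.7 262.2] 0.94 [0.64140674 0.09492466 0.114     ]
scene wedge [355.7 211.7] 0.59 [0.57691838 0.08538977 0.114     ]
scene probe_tip [322.7 315.4] 0.61 [ 0.80279173 -0.1241476   0.114     ]
scene probe [350.6 158.7] 0.84 [0.40150639 0.16735166 0.114     ]
```

View pics/w4.png

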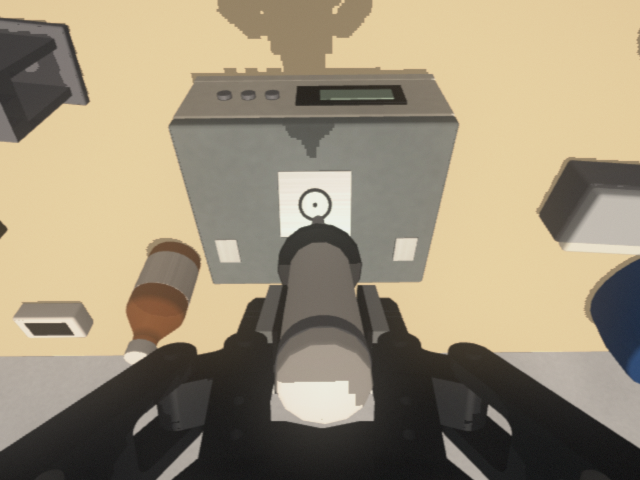

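The ring's dot is at (315,204) and the probe's tip shows at about (318,219) just below it. The heater's edges look square to the tool, so yaw is about 0. I'll use relative servoing from here.

```bash
cat >> w.py <<'E'
def step(spx,tpx,L,gap,zs=.114):
    s=manip.sense();t=R.from_quat(s['tool_rot']);p=s['tcp_pos']
    spot=atz('wrist',spx,zs); c,d=ray('wrist',tpx); zt=t.apply([0,0,1])
    tip=c+d*((p+zt*L-c)@zt)/(d@zt)
    print('spot',spot.round(4),'tip',tip.round(4),'tip in tool mm',(t.inv().apply(tip-p)*1e3).round(1),'gap along n',((tip-spot)@n*1e3).round(1))
    plan(p+spot+n*gap-tip,D)
E
python3 - <<'E'
from w import *
step((315,204),(318.5,219),.185,.012)
w=cv2.imread('pics/w4.png')[:,:,::-1];save('w4c',cv2.resize(w[170:250,265:375],(770,560),interpolation=cv2.INTER_CUBIC))
E
```

```text
spot [0.5729 0.0936 0.114 ] tip [0.5383 0.0972 0.1749] tip in tool mm [  7.   -0.9 185. ] gap along n 69.8
total mm [-5.4 -3.5 57.8] deg [ 0.03  0.25 -0.75] rows 2 per row [-2.7 -1.8 28.9] [ 0.02  0.13 -0.37]
```

View pics/w4c.png

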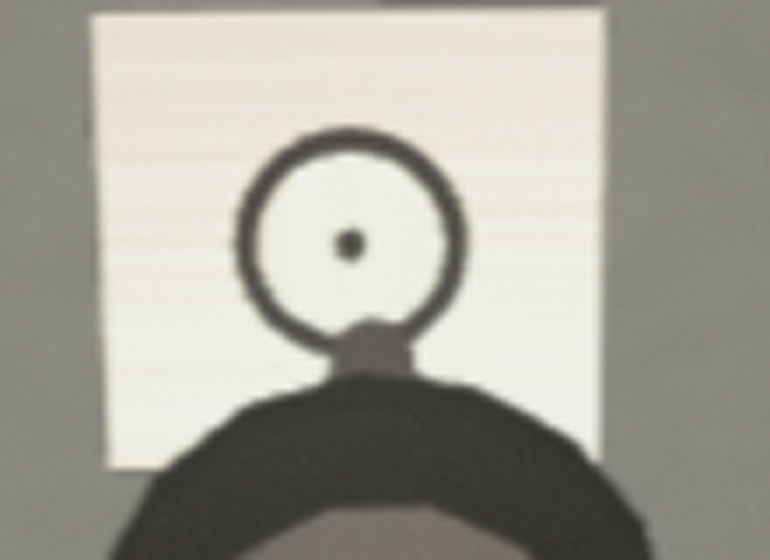

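Emit:
drive_tool:
  linear:
    - [-3,-2,22]
    - [-2,-1,22]
    - [0,0,0]
  rot:
    - [0,0,0]
    - [0,0,0]
    - [0,0,0]
  hand: [0,0,0]

```text
t: 10.58
tcp_pos: [0.4916, 0.0924, 0.3087]
tool_rot: [0.008, 0.975, 0.001, 0.222]
force: [-1.3, -0.7, -2.1]
finger_gap: 0.313
```

Run:
```python
from w import *
for i in range(3):
  w=cams.snapshot('wrist');s=manip.sense();print(s['tcp_pos'],s['tool_rot'].round(4),s['force'])
save('w5',cv2.resize(w[150:250,255:385],(780,600),interpolation=cv2.INTER_CUBIC))
cams.snapshot('scene')
for n_ in('wrist',):
    for q in cams.spot_point('wedge',n_)[:1]:print(q['at'],q['score']);step(q['at'],(318.5,219),.185,.012)
```

```text
[0.49130402 0.09255334 0.30977335] [0.0083 0.975  0.0011 0.2221] [ 0.16034324 -0.21983073 -1.07496   ]
[0.490987   0.09285552 0.31054081] [0.0081 0.9749 0.0011 0.2225] [ 0.18896847 -0.65402694 -1.09361549]
[0.49077098 0.09308716 0.3110929 ] [0.0079 0.9748 0.0012 0.223 ] [ 0.53760618  0.50603031 -1.37380369]
[328.2, 200.2] 0.74
spot [0.5714 0.0993 0.114 ] tip [0.5651 0.0924 0.1422] tip in tool mm [  7.   -0.9 185. ] gap along n 28.2
total mm [ 6.5  6.8 16.1] deg [-0.05  0.86 -0.88] rows 1 per row [ 6.5  6.8 16.1] [-0.05  0.86 -0.88]
```

View pics/w5.png

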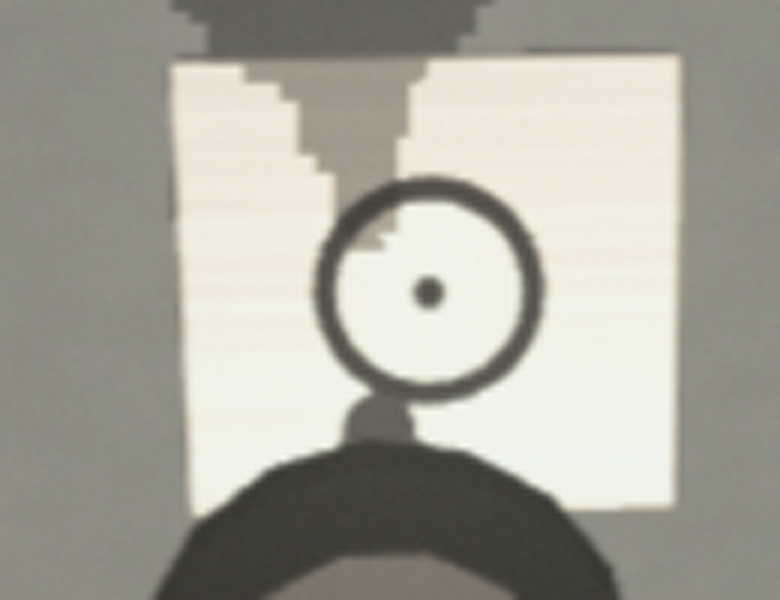

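Emit:
drive_tool:
  linear:
    - [4,3,7]
    - [3,3,7]
    - [0,0,0]
    - [0,0,0]
  rot:
    - [0,0,0]
    - [0,0,-0.8]
    - [0,0,0]
    - [0,0,0]
  hand: [0,0,0,0]

```text
t: 11.17
tcp_pos: [0.49, 0.1005, 0.2973]
tool_rot: [-0.0, 0.974, -0.0, 0.226]
force: [0.1, 1.1, -1.5]
finger_gap: 0.312
```

Run:
```python
from w import *
w=cams.snapshot('wrist');s=manip.sense();print(s['tcp_pos'],s['tool_rot'].round(4),s['force'])
save('w6',cv2.resize(w[130:430,220:420],(533,800))[:600] if 0 else cv2.resize(w[150:350,220:420],(600,600),interpolation=cv2.INTER_CUBIC))
t=R.from_quat(s['tool_rot']);print('axis px at flange top, tip',[proj('wrist',s['tcp_pos']+t.apply([0,0,d]))[0].round(1) for d in(.027,.107,.115,.185)])
for q in cams.spot_point('wedge','wrist')[:1]:print(q['at'],q['score']);step(q['at'],(318,219),.185,0)
```

```text
[0.48979981 0.10045405 0.29714639] [-2.000e-04  9.742e-01 -4.000e-04  2.257e-01] [-0.02718991  0.13070651 -2.97144646]
axis px at flange top, tip [array([317.2, 383.1]), array([319.1, 274.5]), array([319.2, 268.3]), array([319.9, 229.2])]
[319.8, 209.8] 0.68
spot [0.5689 0.1    0.114 ] tip [0.5652 0.0989 0.1281] tip in tool mm [  7.   -1.3 185. ] gap along n 14.4
total mm [ 2.8  1.1 14.4] deg [-0.05  1.11  0.02] rows 1 per row [ 2.8  1.1 14.4] [-0.05  1.11  0.02]
```

View pics/w6.png

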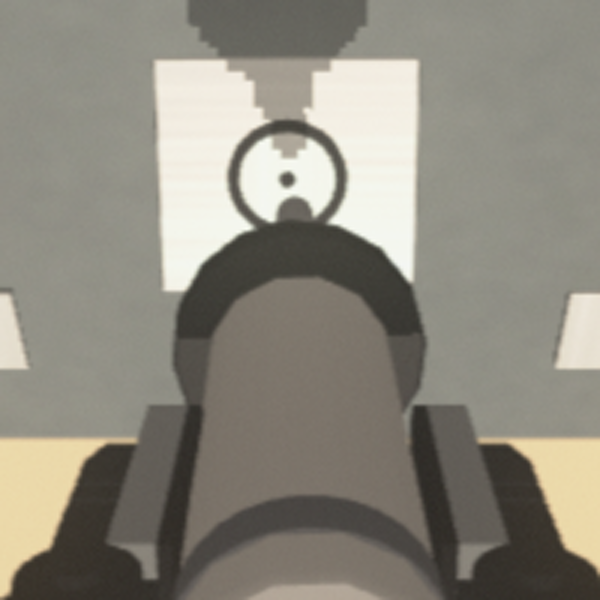

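Emit:
drive_tool:
  linear:
    - [3,-1.5,4]
    - [0,0,4]
    - [0,0,0]
    - [0,0,0]
  rot:
    - [0,0,0]
    - [0,0,0]
    - [0,0,0]
    - [0,0,0]
  hand: [0,0,0,0]

```text
t: 11.6
tcp_pos: [0.4911, 0.0988, 0.2883]
tool_rot: [-0.0, 0.974, -0.0, 0.226]
force: [0.4, -0.7, -1.7]
finger_gap: 0.314
```

```bash
cat > f.py <<'E'
from w import *
F=[];P=[];d=[]
for i in range(6):
  w=cams.snapshot('wrist');s=manip.sense();t=R.from_quat(s['tool_rot']);F.append(s['force']@t.apply([0,0,-1]));P.append(s['tcp_pos'])
print('axial F',np.round(F,2),'mean',np.mean(F),'tcp',np.mean(P,0).round(4),P[-1].round(4),s['tool_rot'].round(4),s['force'].round(2),'axis err deg',np.degrees(np.arccos(-t.apply([0,0,1])@n)).round(2))
import sys
save(sys.argv[1],cv2.resize(w[180:280,255:385],(780,600),interpolation=cv2.INTER_CUBIC))
for q in cams.spot_point('wedge','wrist')[:1]:print(q['at'],q['score']);step(q['at'],(318,219),.185,0)
E
python3 f.py w7
```

```text
axial F [-1.52 -0.52 -1.92 -0.82 -1.15 -2.09] mean -1.3380704166008213 tcp [0.4912 0.0988 0.2886] [0.4912 0.0989 0.2888] [-3.000e-04  9.739e-01 -5.000e-04  2.269e-01] [-0.13  0.38 -2.4 ] axis err deg 1.23
[318.6, 218.3] 0.74
spot [0.5711 0.0978 0.114 ] tip [0.5667 0.0974 0.1198] tip in tool mm [  7.   -1.3 185. ] gap along n 7.1
total mm [-1.4  0.3  7.1] deg [-0.04  1.22  0.04] rows 1 per row [-1.4  0.3  7.1] [-0.04  1.22  0.04]
```

View pics/w7.png

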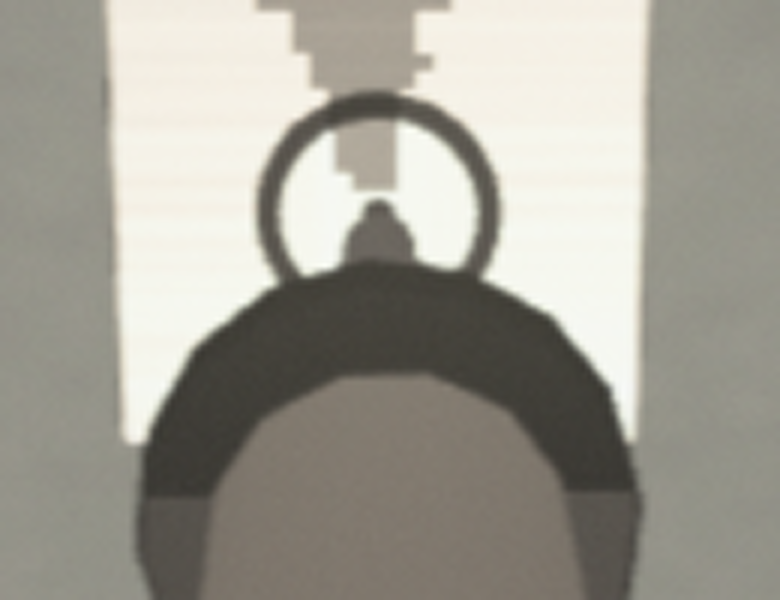

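Tip and ring centre coincide laterally (tip (318,219), ring centre (318,215), gap about 7 mm). Free axial force reads −1.3 N, so I'll advance gently and watch the force.

Emit:
drive_tool:
  linear:
    - [0,0,3]
    - [0,0,3]
    - [0,0,3]
    - [0,0,0]
    - [0,0,0]
  rot:
    - [0,0,0]
    - [0,0,0]
    - [0,0,0]
    - [0,0,0]
    - [0,0,0]
  hand: [0,0,0,0,0]

```text
t: 12.37
tcp_pos: [0.4958, 0.0989, 0.2801]
tool_rot: [-0.0, 0.974, -0.0, 0.227]
force: [1.2, 0.4, -1.7]
finger_gap: 0.315
```

```bash
python3 f.py w8
```

```text
axial F [-1.32 -0.89 -1.31 -0.56 -0.11 -1.28] mean -0.9123696159875413 tcp [0.4958 0.0989 0.2803] [0.4958 0.0989 0.2805] [-4.000e-04  9.738e-01 -5.000e-04  2.275e-01] [-0.53  0.67 -1.69] axis err deg 1.3
[318.7, 218.2] 0.94
spot [0.5687 0.098  0.114 ] tip [0.5715 0.0975 0.1116] tip in tool mm [  6.9  -1.3 185. ] gap along n -3.4
total mm [ 1.4  0.5 -3.4] deg [-0.04  1.3   0.05] rows 1 per row [ 1.4  0.5 -3.4] [-0.04  1.3   0.05]
```

Emit:
drive_tool:
  linear:
    - [0,0,2]
    - [0,0,2]
    - [0,0,0]
    - [0,0,0]
  rot:
    - [0,0,0]
    - [0,0,0]
    - [0,0,0]
    - [0,0,0]
  hand: [0,0,0,0]

```text
t: 13.05
tcp_pos: [0.4976, 0.0989, 0.277]
tool_rot: [-0.0, 0.974, -0.001, 0.228]
force: [-0.9, 0.5, 0.5]
finger_gap: 0.316
```

```bash
python3 f.py w9
```

```text
axial F [-0.15  1.2   0.88  0.7   0.39 -0.51] mean 0.4181880997976839 tcp [0.4975 0.0989 0.2771] [0.4976 0.0989 0.2771] [-4.000e-04  9.737e-01 -5.000e-04  2.279e-01] [ 0.17  0.72 -0.48] axis err deg 1.35
[319.2, 221.4] 0.91
spot [0.5704 0.0983 0.114 ] tip [0.5734 0.0975 0.1082] tip in tool mm [  7.   -1.3 185. ] gap along n -6.5
total mm [ 0.1  0.8 -6.5] deg [-0.05  1.35  0.06] rows 1 per row [ 0.1  0.8 -6.5] [-0.05  1.35  0.06]
```

Emit:
drive_tool:
  linear:
    - [0,0,2]
    - [0,0,1.2]
    - [0,0,0]
    - [0,0,0]
  rot:
    - [0,0,0]
    - [0,0,0]
    - [0,0,0]
    - [0,0,0]
  hand: [0,0,0,0]

```text
t: 13.73
tcp_pos: [0.4989, 0.0989, 0.2741]
tool_rot: [-0.0, 0.974, -0.001, 0.228]
force: [-0.7, 0.4, 0.2]
finger_gap: 0.314
```

```bash
python3 f.py w10
python3 - <<'E'
from w import *
s=cams.snapshot('scene');w=cams.snapshot('wrist')
save('fin',np.hstack([cv2.resize(w[170:290,260:380],(400,400),interpolation=2),cv2.resize(s[130:270,290:430],(400,400),interpolation=2)]))
E
```

```text
axial F [1.22 2.04 1.4  1.44 1.65 2.36] mean 1.6847364439472508 tcp [0.4989 0.0988 0.2742] [0.4989 0.0988 0.2742] [-5.000e-04  9.737e-01 -6.000e-04  2.279e-01] [-1.71 -0.11  1.79] axis err deg 1.35
[318.7, 220.8] 0.92
spot [0.5687 0.098  0.114 ] tip [0.5747 0.0974 0.1053] tip in tool mm [  7.   -1.3 185. ] gap along n -10.4
total mm [  1.5   0.5 -10.4] deg [-0.05  1.35  0.07] rows 1 per row [  1.5   0.5 -10.4] [-0.05  1.35  0.07]
```

View pics/fin.png

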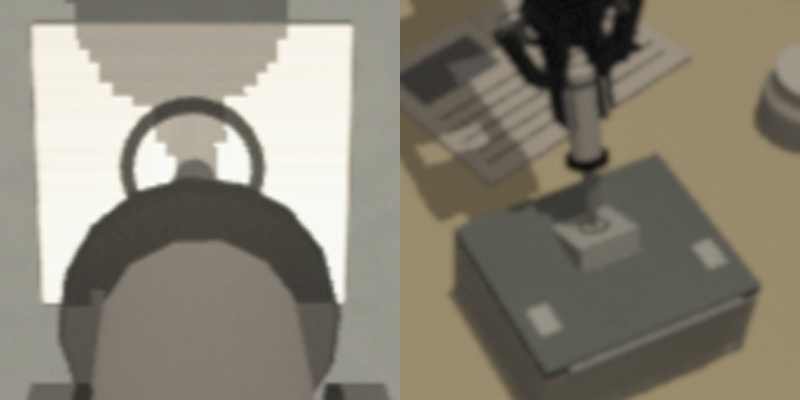

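```bash
python3 -c "
from h import *
print(order.sign_off())"
```

```text
the job is handed in; nothing more can be done
None
```

I shut the lid, took the probe out of its stand, and pressed its tip onto the ringed spot. I handed the job in at about 14 s of robot time, with the probe still gripped and pressed; sign-off gives no verdict.

- **Lid:** I closed it by sweeping the shut fingers along its arc, finishing with about 9 N at the expected height. The later pictures show it flush on the tub.
- **Tip position:** the last picture shows the tip inside the ring, about 1–2 mm from its centre by my estimate (limit 9 mm).
- **Press:** contact force was about 3.0 N, after subtracting the free reading. That means the tip is about 7 mm in of 12, slightly past half way but within the 2.5–9.5 mm allowed.
- **Angle:** the tool axis was 1.35° off the wedge normal, taking the face as sloping 25° with no turn of the heater.

- **Tip offset:** the tip appeared about 7 mm off the tool's centre line. That could be the probe sitting about 3° askew in the grip, or camera calibration. It is inside the 10° limit either way, and I steered by the tip seen in the picture.
- **Scene camera:** it put the wedge 1–2 cm from where the wrist camera did, and I trusted the wrist camera.
- **Push depth:** the geometric estimate came out at 10.4 mm against 7 mm from force. I trusted the force, because the geometric zero was about 3 mm off at first contact.

I saw no sign of touching any of the other things on the bench, but I did not take a last picture of the whole bench.

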